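# Tip the weighed bananas from the tray into the crate

## Robot

A 6-joint arm with a two-finger parallel gripper is mounted at the origin on the work surface. World frame = base frame: x ahead of the robot, y to its left, z up, the work surface at z = 0. Lengths are in m, angles in degrees, forces in N, time in s.
With the tool pointing down it reaches from about 0.3 to 0.95 m from the base axis. Payload 3.1 kg.
Tool frame: the origin (TCP) lies on the centre line of the jaws, within the pads' length; the fingertips stand 14 mm ahead of it and the grasp point (between the pads) lies 5 mm behind it; z points along the fingers, y is the line along which they close (so a half turn about z gives the same grasp; the last joint's range is limited). The gripper opens to 85 mm and grips with 20 to 120 N. Pads are 22 mm wide; open, the fingers measure 114 mm over their backs; the gripper's body (76 mm by 85 mm) begins 54 mm behind the grasp point. The pads swing forward as they close: fully open they stand 13 mm farther back than shut.
Start: joints at [65.621, 17.653, 93.61, -0, 68.738, -3.994], TCP at [0.218, 0.586, 0.245] pointing down, gripper open.
Joint ranges: [-175.34, 175.34], [-45.06, 112.39], [2.9, 150.54], [-68.45, 248.45], [3.09, 151.38], [-168.51, 168.51]. Speed limits (degrees/s): [159.86, 159.86, 180, 180, 180, 180].

## Interface

Orientations are given as a 3x3 rotation matrix whose columns are the frame's x, y, z axes.
In Python, from station import robot, vision gives the robot as it stands. Calls block until the motion is done:
- robot.goto(position, orientation): joint-space move of the TCP to a pose.
- robot.move_linear(position, ori=None, velocity=0.15): straight line of the TCP; ori=None keeps the orientation; velocity is the mean speed in m/s.
- robot.move_j(angles): joint-space move.
- robot.move_gripper(opening): finger opening in m; the grip force is fixed at half the most; returns when the fingers have stopped.
- robot.wait(seconds).
- robot.solve_ik(position, orientation): joint angles nearest the present ones, or None.
- vision.get_image(name): name is "side" or "top" or "wrist"; returns a dict with "pixels" (400x640x3 uint8, red, green, blue), "intrinsics" (3x3 intrinsics, pixels), "world_to_cam" (4x4, takes a point from world to camera coordinates). Camera axes: x right, y down, z forward; pixel columns grow to the right and rows downward; lengths in m; the calibration is good to about 2 mm. The wrist camera is an equidistant fisheye: a pixel r from the principal point sees the ray r / f radians off the axis. A picture is of the moment at which its call begins. There is no depth.
A pose or a line that the arm cannot do raises robot.MotionError and nothing moves.
- robot.hand_in(): hands the job in; it is judged then, once.
Readings, each from a call of its own:
- robot.current_t(): time.
- robot.current_joint_pos(): joint angles.
- robot.current_qd(): joint speeds.
- robot.current_joint_torque(): joint torques, N m.
- robot.current_tcp_pos(): TCP position.
- robot.current_orientation(): TCP orientation.
- robot.current_wrist_force(): force on the tool from outside, world axes, zero at the start.
- robot.current_moment(): the same for the moment, N m.
- robot.current_gripper_width(): finger opening in m.
- robot.current_gripper_force(): force on a finger pad.
Only numpy, scipy, OpenCV 4.12 (cv2) and the standard library are available. Lean on these libraries where they do the work, as an engineer would, in place of code of your own. Each camera call takes 0.05 s, during which the arm holds its last target. There are 200 camera calls.

## Task

Push the blue crate along the table until it stands right up against the front panel of the green stand, under the open edge of the aluminium tray. Then lift the tray's red handle to tip the tray, so that both hands of bananas slide out over its open edge into the crate, and lower the tray back down level and let go. Leave the crate against the stand, and do not knock the loose bananas or the bowl that lie nearby.

Things in the scene. Friction and masses are not known exactly. Their poses are not given: they have to be found in the camera images.
- stand: Green steel stand, fixed. Origin on the table under the tray's hinge axis; x = pouring direction (handle towards crate), y along the hinge, z up. Flat front panel 250 mm wide, 108 mm high, its face at x = -40 mm. Hinge cheeks at y = +-128 mm reach to x = +14 mm at heights 96 to 136 mm; the crate passes under them. Level, the tray covers x -200 to +10, y +-119, height 118 to 160 mm.
- tray (a joint): Angle of the aluminium tray, rad: 0 = level (its weight keeps it there), growing as its handle is lifted, stop at 1.15. Hinge axis along the stand's y, 118 mm above the table, 10 mm behind the open edge. Tray 210 x 238 mm, 0.35 kg, 42 mm lips on back and sides; turns freely, falls back when released. The bananas start to slide at 0.4 to 0.7 rad; by 1.0 they go.
- tray_handle (a point): Middle of the red handle bar at the tray's back: round, 12 mm thick, 120 mm long along the stand's y, 50 mm behind the back lip with free space between and below. With the tray level it is 152 mm above the table, 250 mm behind the hinge axis and 34 mm above it; it circles the hinge axis as the tray tips. Its axes turn with the tray.
- tray_edge (a point): Middle of the tray's open pouring edge, on the upper face of the floor.
- crate: Blue plastic produce crate, loose, about 0.4 kg, open on top: 200 mm along its x, 300 mm along its y, 85 mm high, walls and floor 5 mm. Origin at the centre of its underside, z up; its x points roughly along the stand's x. It starts 70 to 140 mm short of the panel; squarely against the panel its origin is at stand x = 60 mm.
- bananas_yellow_mid (a point): Centre (half-way up) of a rigid hand of three yellow bananas, 145 x 80 x 40 mm, 0.24 kg, long along its x, lying in the tray at the start.
- bananas_green_mid (a point): Centre (half-way up) of a rigid hand of three yellow-green bananas, same size, lying in the tray beside the yellow one at the start.
- bananas_yellow: The yellow hand: origin under its middle, 18 mm below the centre.
- bananas_green: The yellow-green hand: origin under its middle, 18 mm below the centre.
- bananas_loose: Bystander: a hand of four yellow bananas on the table beside the stand, 145 x 106 x 40 mm; origin under its middle.
- bowl: Bystander: white ceramic bowl on the table beside the crate, 120 mm across, 50 mm high; origin under its centre.
Not all that is in view belongs to the job. What is shaped like the bananas_green but black or purple is not meant.

How it is judged:
By the outcome, as a careful person would: the job done as asked, in the order asked, and still so for the second after the job is handed in, with the robot touching nothing.
It also fails if it takes over 64 s, if anything falls off the work surface, if the arm or the gripper's body presses on something with over 40 N, if the wrist force passes 120 N, or if a joint passes its speed limit or range.

## Working session

There is one attempt and no reset: what is moved stays moved. The work goes in short steps, each a Python script; the robot and the scene stay as the last script left them, time stands still between calls to the robot, and variables do not carry over. Pictures are saved under pics/ and viewed, at most 10 in all, crops included, and the job is handed in when it is done.

```bash
ls; mkdir -p pics; python3 - <<'E'
from station import robot, vision
import cv2, numpy as np
for n in ["side","top"]:
    d=vision.get_image(n); cv2.imwrite(f"pics/{n}0.png",cv2.cvtColor(d["pixels"],cv2.COLOR_RGB2BGR)); np.savez(f"pics/{n}.npz",K=d["intrinsics"],T=d["world_to_cam"])
    print(n,d["intrinsics"].round(1).tolist(),d["world_to_cam"].round(3).tolist())
print(robot.current_t())
E
```

```text
pics
side [[442.4, 0.0, 312.7], [0.0, 442.4, 191.5], [0.0, 0.0, 1.0]] [[0.977, -0.211, -0.014, -0.588], [-0.155, -0.669, -0.727, 0.144], [0.144, 0.712, -0.687, 1.103], [0.0, 0.0, 0.0, 1.0]]
top [[374.0, 0.0, 326.1], [0.0, 374.0, 192.8], [0.0, 0.0, 1.0]] [[-0.018, -1.0, -0.016, -0.055], [-0.991, 0.02, -0.132, 0.638], [0.132, 0.013, -0.991, 0.76], [0.0, 0.0, 0.0, 1.0]]
0.1
```

View pics/top0.png

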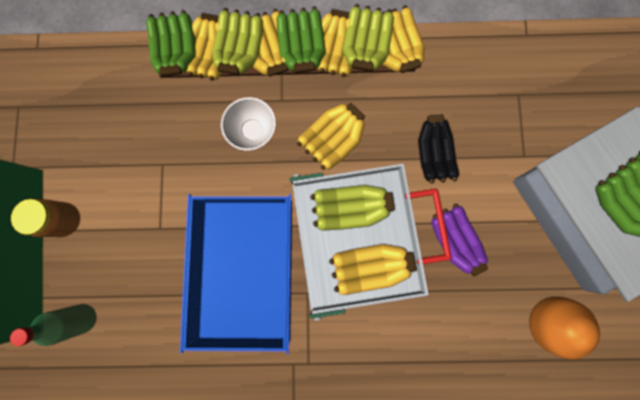

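View pics/side0.png

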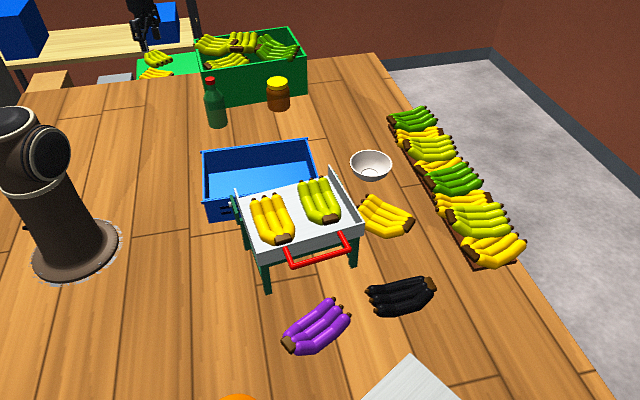

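The top view shows the crate (180-292, 195-352), the tray (292-428, 165-315), the red handle (~442,225), the bowl (248,124) and loose bananas (332,136). Yellow bananas that could be mistaken are at (332,136), and black or purple ones are at (438,148) and (460,240). The two hands in the tray are yellow-green (352,207) and yellow (372,268). Next, one close crop.

```bash
python3 - <<'E'
import cv2
a=cv2.imread("pics/top0.png")[90:360,172:492]
a=cv2.resize(a,None,fx=2.2,fy=2.2,interpolation=cv2.INTER_CUBIC)
for i in range(172,492,20): cv2.putText(a,str(i),(int((i-172)*2.2),8),0,.3,(255,255,255)); cv2.line(a,(int((i-172)*2.2),10),(int((i-172)*2.2),16),(255,255,255))
for i in range(90,360,20): cv2.putText(a,str(i),(0,int((i-90)*2.2)+3),0,.3,(255,255,255))
cv2.imwrite("pics/crop.png",a)
E
```

```text
(no output)
```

View pics/crop.png

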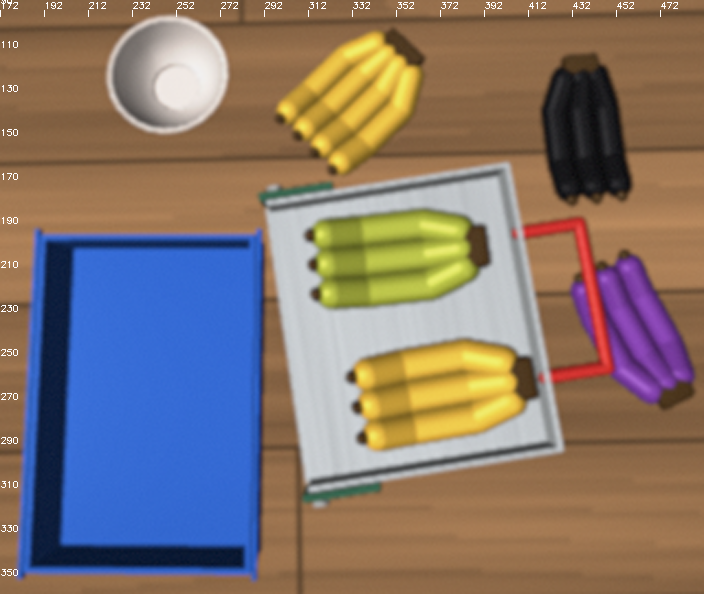

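```bash
cat > geo.py <<'E'
import numpy as np
from scipy.optimize import least_squares
d=np.load("pics/top.npz"); K,T=d["K"],d["T"]
def ray(px,z):
    r=T[:3,:3].T@np.linalg.inv(K)@[*px,1]; c=-T[:3,:3].T@T[:3,3]
    return c+r*(z-c[2])/r[2]
def fit(loc,world):
    f=lambda p:(np.array([[np.cos(p[2]),-np.sin(p[2])],[np.sin(p[2]),np.cos(p[2])]])@np.array(loc).T).T+p[:2]
    s=least_squares(lambda p:(f(p)-np.array(world)).ravel(),[.5,-.1,1.57]); return s.x,s.fun.reshape(-1,2)
c=lambda x,y:(172+x/2.2,90+y/2.2)
E
python3 - <<'E'
from geo import *
w=[ray(c(*p),.085)[:2] for p in [(40,232),(261,232),(22,575),(256,578)]]
# crate x points roughly to stand x (image left = world +y); crate y = image down?
print(np.round(w,4).tolist())
p,r=fit([(.1,-.15),(-.1,-.15),(.1,.15),(-.1,.15)],w); print("crate",p.round(4),np.degrees(p[2]),r.round(4).tolist())
px=[((509,165),.16),((563,450),.16),((580,224),.152),((606,368),.152),((266,203),.16),((307,490),.16)]
w=[ray(c(*q),z)[:2] for q,z in px]; print(np.round(w,4).tolist())
p2,r=fit([(-.2,-.119),(-.2,.119),(-.25,-.057),(-.25,.057),],w[:4]); print("stand",p2.round(4),np.degrees(p2[2]),r.round(4).tolist())
R=np.array([[np.cos(p2[2]),-np.sin(p2[2])],[np.sin(p2[2]),np.cos(p2[2])]])
loc=lambda q:R.T@(np.array(q)-p2[:2])
print("front corners local",loc(w[4]),loc(w[5]),"crate in stand",loc(p[:2]),np.degrees(p[2]-p2[2]))
print("handle",p2[:2]+R@[-.25,0])
b=ray(c(167,75),.05);print("bowl",b,loc(b[:2]))
for q in [(278,118),(340,175),(420,60),(385,32)]: print("loose",loc(ray(c(*q),.02)[:2]))
for q in [(445,248),(535,378)]: print("ban",loc(ray(c(*q),.14)[:2]))
E
```

```text
[[0.6309, 0.2091], [0.6267, 0.0042], [0.3276, 0.216], [0.3222, 0.0103]]
crate [0.4768 0.1099 1.5488] 88.7418809879713 [[-0.0019, -0.0026], [-0.0021, 0.0025], [0.0015, -0.0028], [0.0025, 0.0029]]
[[0.6692, -0.2118], [0.4369, -0.2441], [0.6193, -0.2702], [0.5004, -0.2845], [0.6413, -0.0083], [0.4093, -0.0395]]
stand [ 0.5262 -0.0297  1.7057] 97.73078885178 [[0.0018, -0.0001], [-0.0018, 0.0002], [-0.003, 0.0004], [0.003, -0.0005]]
front corners local [ 0.00565877 -0.11694789] [0.00601812 0.11718957] crate in stand [0.14495967 0.03014213] -8.988907863808695
handle [ 0.55983255 -0.27741337]
bowl [0.79006784 0.10047843 0.05      ] [ 0.09348622 -0.2789762 ]
loose [-0.00765154 -0.22673157]
loose [-0.06110083 -0.15840278]
loose [-0.16065984 -0.26435687]
loose [-0.12998366 -0.29963366]
ban [-0.137698   -0.05851551]
ban [-0.19300353  0.05997892]
```

```bash
cat >> geo.py <<'E'
S=np.array([.5262,-.0297]); SY=np.radians(97.73); C=np.array([.4768,.1099]); CY=np.radians(88.74)
def rot(a): return np.array([[np.cos(a),-np.sin(a)],[np.sin(a),np.cos(a)]])
def sw(x,y,z=0): return np.r_[S+rot(SY)@[x,y],z]
def down(yaw,sgn=1):   # tool z down, tool y along +-local y
    y=sgn*np.array([-np.sin(yaw),np.cos(yaw),0]); z=np.array([0,0,-1.]); return np.c_[np.cross(y,z),y,z]
E
cat > push.py <<'E'
from geo import *
from station import robot
print(robot.current_orientation())
p0=np.r_[C+rot(CY)@[.14,0],.2]
J=[np.array(robot.solve_ik(p0,down(CY,s))) for s in(1,-1)]; q=np.array(robot.current_joint_pos())
s=(1,-1)[int(np.argmin([abs(j-q).max() for j in J]))]; print(s,[j.round().tolist() for j in J])
robot.goto(p0,down(CY,s))
p0[2]=.036; robot.move_linear(p0)
print(robot.current_wrist_force())
robot.move_linear(np.r_[C+rot(CY)@[.113,0],.036],velocity=.06)
robot.move_linear(sw(.185,-.004,.036),down(SY,s),velocity=.06)
n=rot(SY)@[1,0]; print("before press",robot.current_wrist_force())
x=.185
while x>.155:
    x-=.0015; robot.move_linear(sw(x,-.004,.036),velocity=.03); f=robot.current_wrist_force(); print(round(x,4),np.round(f,1))
    if f[:2]@n>14: break
from station import vision; import cv2
d=vision.get_image("top"); a=d["pixels"][...,::-1]; cv2.imwrite("pics/top1.png",cv2.resize(a[80:370,150:490],None,fx=2.2,fy=2.2,interpolation=cv2.INTER_CUBIC)); print(robot.current_t())
E
python3 push.py
```

```text
[[-9.37356187e-01  3.48371274e-01 -9.13028193e-04]
 [ 3.48372431e-01  9.37354117e-01 -1.97723583e-03]
 [ 1.67018569e-04 -2.17144809e-03 -9.99997628e-01]]
-1 [[23.0, 11.0, 107.0, -0.0, 61.0, -156.0], [23.0, 11.0, 107.0, -0.0, 61.0, 24.0]]
[ 0.40129349 -0.40608811 -0.27984997]
before press [-0.39031386 -0.48016725 -0.1514117 ]
0.1835 [ 0.4  1.5 -0.1]
0.182 [-0.7  3.   0.9]
0.1805 [-1.7  4.1  0.5]
0.179 [-0.7  1.9 -1.1]
0.1775 [-1.   1.3  0.1]
0.176 [-0.8  2.6 -0.4]
0.1745 [-2.1  2.9 -1.2]
0.173 [-2.7  5.8 -0.5]
0.1715 [-4.  10.9  1.3]
0.17 [-4.1 16.3  1.3]
7.4417
```

View pics/top1.png

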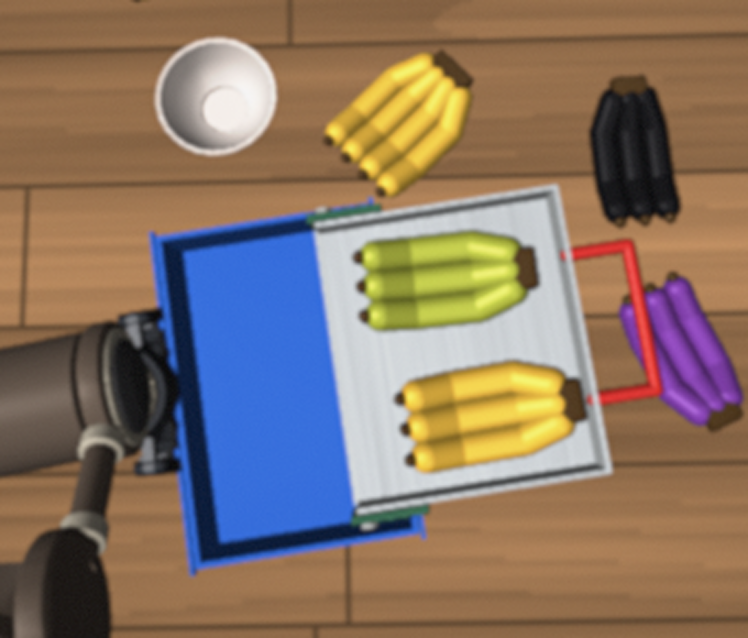

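The crate is square against the panel: its far corners are at about (154,236) and (196,572), and the bowl and loose bananas haven't moved. Next I'll check the crate pose numerically and plan the handle lift.

```bash
cat >> geo.py <<'E'
X3=np.r_[rot(SY)@[1,0],0]; Z3=np.array([0,0,1.])
def hpose(th,phi0,sgn,off=.007,dy=0):
    a,b=np.cos(th),np.sin(th)
    bar=sw(-.25*a+.034*b,dy,.118+.25*b+.034*a); f=th+phi0
    z=-(np.cos(f)*Z3+np.sin(f)*X3); y=sgn*(np.cos(f)*X3-np.sin(f)*Z3)
    return bar+off*z,np.c_[np.cross(y,z),y,z]
E
python3 - <<'E'
from geo import *
from station import robot
e=lambda x,y:(150+x/2.2,80+y/2.2)
for q in [(154,236),(196,572),(424,532)]: print(rot(SY).T@(ray(e(*q),.085)[:2]-S))
lim=np.array([[-175.34,175.34],[-45.06,112.39],[2.9,150.54],[-68.45,248.45],[3.09,151.38],[-168.51,168.51]])
for s in(1,-1):
  for phi0 in(-.8,-.6,-.4,-.2,0):
    J=[robot.solve_ik(*hpose(th,phi0,s,o)) for th,o in [(0,-.12)]+[(t,.007) for t in np.arange(0,1.11,.22)]]
    if any(j is None for j in J): print(s,phi0,[j is None for j in J]); continue
    J=np.array(J); print(s,phi0,"jump",abs(np.diff(J,axis=0)).max().round(),"margin",np.minimum(J-lim[:,0],lim[:,1]-J).min().round(),J[1].round().tolist(),J[-1].round().tolist())
E
```

```text
[ 0.16034453 -0.14311213]
[0.15818941 0.15933504]
[-0.04517374  0.15580271]
1 -0.8 jump 15.0 margin 22.0 [-43.0, 44.0, 78.0, 27.0, 96.0, -147.0] [-7.0, 2.0, 101.0, -17.0, 73.0, -101.0]
1 -0.6 jump 16.0 margin 23.0 [-41.0, 38.0, 83.0, 22.0, 87.0, -145.0] [-2.0, 2.0, 103.0, -30.0, 72.0, -90.0]
1 -0.4 jump 15.0 margin 26.0 [-38.0, 32.0, 88.0, 16.0, 77.0, -142.0] [4.0, 4.0, 106.0, -42.0, 73.0, -80.0]
1 -0.2 jump 15.0 margin 14.0 [-34.0, 28.0, 93.0, 9.0, 67.0, -136.0] [8.0, 7.0, 108.0, -54.0, 75.0, -70.0]
1 0 jump 15.0 margin 4.0 [-30.0, 24.0, 98.0, -0.0, 58.0, -128.0] [12.0, 10.0, 110.0, -65.0, 80.0, -61.0]
-1 -0.8 jump 15.0 margin 42.0 [-43.0, 44.0, 78.0, 27.0, 96.0, 33.0] [-7.0, 2.0, 101.0, -17.0, 73.0, 79.0]
-1 -0.6 jump 16.0 margin 39.0 [-41.0, 38.0, 83.0, 22.0, 87.0, 35.0] [-2.0, 2.0, 103.0, -30.0, 72.0, 90.0]
-1 -0.4 jump 15.0 margin 26.0 [-38.0, 32.0, 88.0, 16.0, 77.0, 38.0] [4.0, 4.0, 106.0, -42.0, 73.0, 100.0]
-1 -0.2 jump 15.0 margin 14.0 [-34.0, 28.0, 93.0, 9.0, 67.0, 44.0] [8.0, 7.0, 108.0, -54.0, 75.0, 110.0]
-1 0 jump 15.0 margin 4.0 [-30.0, 24.0, 98.0, -0.0, 58.0, 52.0] [12.0, 10.0, 110.0, -65.0, 80.0, 119.0]
```

```bash
cat > grasp.py <<'E'
from geo import *
from station import robot,vision
import cv2
P=-.35
robot.move_linear(sw(.22,-.004,.036)); robot.move_linear(sw(.22,-.004,.34),velocity=.25)
robot.move_gripper(.035)
p,o=hpose(0,P,-1,-.14); robot.goto(p,o)
robot.move_linear(hpose(0,P,-1,-.045)[0],velocity=.15); robot.move_linear(hpose(0,P,-1)[0],velocity=.05)
print(robot.current_wrist_force())
d=vision.get_image("side"); cv2.imwrite("pics/s1.png",cv2.resize(d["pixels"][120:340,180:460,::-1],None,fx=2.5,fy=2.5,interpolation=cv2.INTER_CUBIC)); print(robot.current_t())
E
python3 grasp.py
```

```text
[ 0.04807653 -0.19064877  0.2980968 ]
13.75
```

View pics/s1.png

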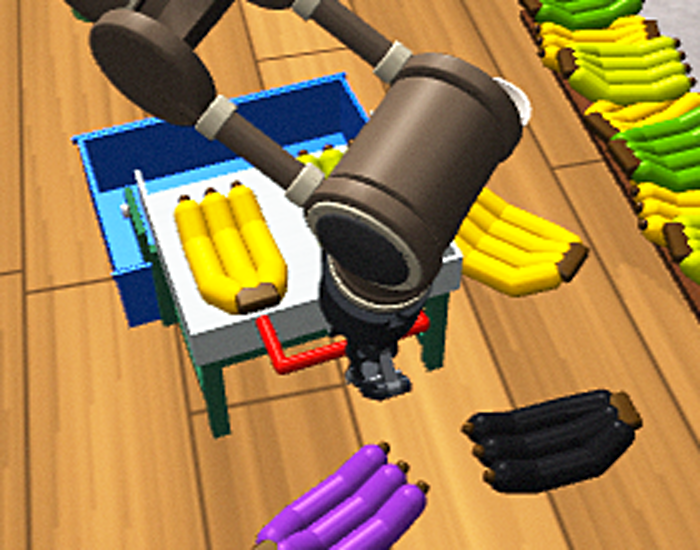

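The bar runs from (285,360) to (425,320), and the fingers straddle it near the middle at about (375,365). Nothing is touching, so I'll close the gripper and lift slowly.

```bash
cat > lift.py <<'E'
from geo import *
from station import robot,vision
import cv2
P=-.35
robot.move_gripper(0.0); print("w",robot.current_gripper_width(),robot.current_gripper_force(),np.round(robot.current_wrist_force(),1))
for th in np.arange(.08,1.041,.08):
    robot.move_linear(*hpose(th,P,-1),velocity=.08 if th<.38 or th>.8 else .05)
    f=np.array(robot.current_wrist_force()); print(round(th,2),f.round(1),round(robot.current_t(),1))
    if np.linalg.norm(f)>50: print("STOP"); break
robot.wait(.6)
T=[vision.get_image(n)["pixels"][...,::-1] for n in("side","top")]
cv2.imwrite("pics/l1.png",np.hstack([cv2.resize(T[0][80:330,160:420],(400,385)),cv2.resize(T[1][80:370,150:450],(398,385))]))
E
python3 lift.py
```

```text
w 0.009931795825501077 58.40001583099365 [-0.4 -0.1  2.3]
0.08 [ 0.6 -3.  -3.4] 14.5
0.16 [ 1.6 -2.1 -2.1] 14.9
0.24 [ 1.2 -5.  -2.9] 15.3
0.32 [ 2.1 -4.1 -2.1] 15.7
0.4 [ 1.9 -5.5  0.3] 16.2
0.48 [ 2.8 -5.   0.4] 16.8
0.56 [ 0.9 -5.3  0.3] 17.3
0.64 [ 1.5 -4.2  1.8] 17.9
0.72 [ 0.7 -3.3  3.6] 18.4
0.8 [-0.1 -5.3  4.6] 19.0
0.88 [ 0.4 -5.1  4.7] 19.4
0.96 [ 0.3 -2.5  5.8] 19.8
1.04 [ 0.5 -3.6  6.1] 20.2
```

View pics/l1.png

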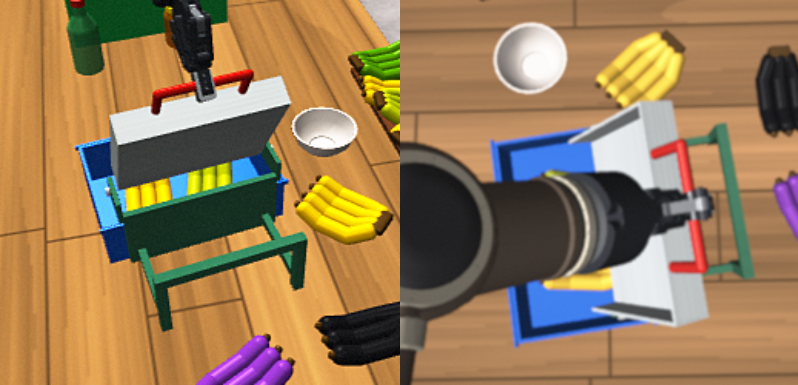

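Both hands have left the tray; yellow is visible in the crate under the tray at (148,192) and (208,178). I'll tip a little further, then lower, release and look.

```bash
cat > lower.py <<'E'
from geo import *
from station import robot,vision
import cv2
P=-.35
for th in [1.09]+list(np.arange(.96,-.01,-.08)):
    robot.move_linear(*hpose(th,P,-1),velocity=.09)
    f=np.array(robot.current_wrist_force()); print(round(th,2),f.round(1))
    if np.linalg.norm(f)>40: print("STOP"); raise SystemExit
robot.wait(.3); robot.move_gripper(.035); robot.wait(.2)
robot.move_linear(hpose(0,P,-1,-.05)[0],velocity=.06); p,o=hpose(0,P,-1,-.15);robot.move_linear(p,velocity=.15)
robot.move_linear(p+[0,-.12,.1],velocity=.2)
T=[vision.get_image(n)["pixels"][...,::-1] for n in("side","top")]
cv2.imwrite("pics/d1.png",np.hstack([cv2.resize(T[0][80:330,160:420],(400,385)),cv2.resize(T[1][80:370,150:450],(398,385))])); print(robot.current_t())
cv2.imwrite("pics/d1top.png",T[1])
E
python3 lower.py
```

```text
1.09 [ 0.3 -3.5  5.8]
0.96 [ 1.  -3.1  5.5]
0.88 [-1.  -4.2  5.6]
0.8 [-0.1 -5.3  5.4]
0.72 [-0.4 -5.7  4.3]
0.64 [ 0.1 -7.2  4.7]
0.56 [-0.6 -6.1  4.9]
0.48 [ 0.2 -7.1  3.1]
0.4 [ 0.4 -8.5  2.8]
0.32 [-0.2 -7.8  1.5]
0.24 [-0.2 -6.8  1.5]
0.16 [ 0.4 -8.   1.9]
0.08 [ 0.  -8.3  0.9]
0.0 [-2.9 -6.1  6.3]
30.0
```

View pics/d1.png

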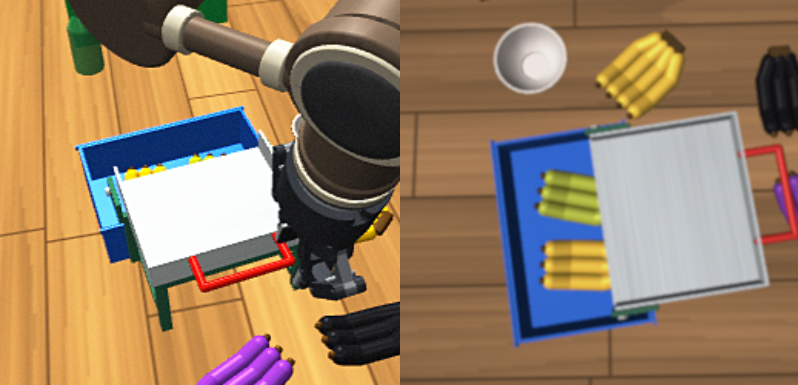

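```bash
python3 - <<'E'
from geo import *
g=lambda x,y:(150+(x-400)/1.327,80+y/1.328)
for q in [(545,180),(543,262)]:
  for z in(.02,.05): print(z,(rot(SY).T@(ray(g(*q),z)[:2]-S)).round(3))
for q in [(494,143),(518,345),(655,322)]: print("crate",(rot(SY).T@(ray(g(*q),.085)[:2]-S)).round(3))
for q in [(740,113),(768,285)]: print("tray",(rot(SY).T@(ray(g(*q),.16)[:2]-S)).round(3))
E
```

```text
0.02 [ 0.1  -0.08]
0.05 [ 0.095 -0.077]
0.02 [0.121 0.051]
0.05 [0.114 0.049]
crate [ 0.159 -0.142]
crate [0.158 0.159]
crate [-0.044  0.157]
tray [-0.205 -0.116]
tray [-0.199  0.117]
```

```bash
cat > look.py <<'E'
from geo import *
from station import robot,vision
import cv2
print(robot.current_tcp_pos())
q=np.array(robot.current_joint_pos()); best=None
for f in(.9,.7,1.1):
  z=-(np.cos(f)*Z3+np.sin(f)*X3)
  for s in(1,-1):
    y=s*(np.cos(f)*X3-np.sin(f)*Z3)
    for O in (np.c_[np.cross(y,z),y,z],np.c_[y,-np.cross(y,z),z]):
      j=robot.solve_ik(sw(.26,0,.27),O)
      if j is not None and best is None or j is not None and abs(np.array(j)-q).max()<best[0]-20: best=(abs(np.array(j)-q).max(),f,O,j)
print(best[0],best[1],np.round(best[3]))
p=robot.current_tcp_pos(); robot.move_linear(np.r_[p[:2],.42],velocity=.25)
robot.goto(sw(0.05,0,.42),robot.current_orientation())
robot.move_j(best[3])
T=[vision.get_image(n)["pixels"][...,::-1] for n in("side","wrist")]
cv2.imwrite("pics/k1.png",np.hstack([cv2.resize(T[0][80:330,180:340],(256,400)),cv2.resize(T[1],(540,400))])); print(robot.current_t())
E
python3 look.py
```

```text
[ 0.5666924  -0.44715717  0.39148825]
88.0022596408032 0.9 [ 41.  26.  94. -41.  94. -47.]
33.8167
```

View pics/k1.png

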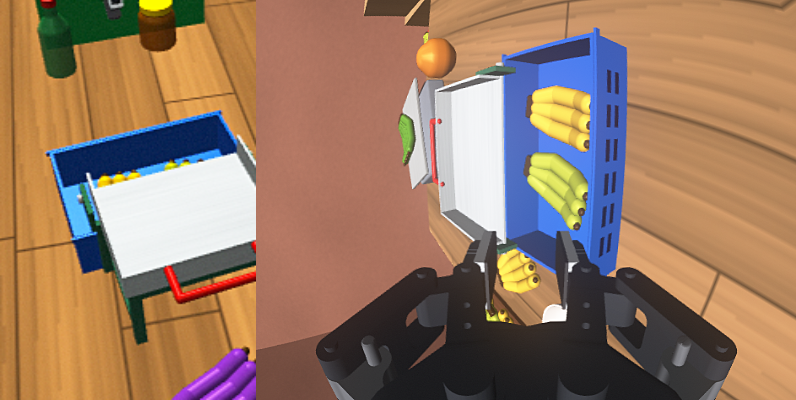

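The wrist view shows both hands lying inside the crate at (560,118) and (555,188). The tray is empty and level, the crate is against the stand, and the robot is clear of everything.

```bash
python3 -c "
from station import robot
print(robot.current_wrist_force()); print(robot.hand_in())"
```

```text
[ 0.39031317 -0.27183628  0.39247098]
the job is handed in; nothing more can be done
None
```

The job is done and handed in at about 34 s: the crate is against the stand, both hands of bananas are in it, the tray is level and released, and the loose bananas and bowl were not touched.

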